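Set the spring-preload collar to the red line and lock it

TASK

With a fingertip, push the notched collar of the blue setting jig round, either way, until its white index mark lines up with the red line on the scale ring, and let it rest there. Then press the green lock button right down and let go. Do not press the button before the mark is lined up, and leave the nut, the screwdriver and the other loose parts lying where they are; nothing is to be picked up.

Things in the scene. Friction and masses are not known exactly. Their poses are not given: they have to be found in the camera images.
- dial_centre (a point): The collar's (dial's) vertical turning axis, at its top face, 54 mm above the bench. The collar is a dark steel disc 190 mm across: a black floor disc (top 28 mm above the bench) carrying a hub 88 mm across and three broad lobes 26 mm high, with three open finger slots between the lobes, 120 degrees apart. A steel spindle end 22 mm across on the hub rises to 74 mm above the bench.
- index_mark (a point): The outer end of the white index mark, a radial white line 36 mm long and 5 mm wide on top of one lobe, running to the rim (and down the rim). The point lies 96 mm from dial_centre and turns with the collar.
- red_line (a point): Inner end of the single red line (28 x 6 mm, radial) on the aluminium scale ring around the collar (ring 196 mm inside, 256 mm outside, top 46 mm above the bench; its other lines are thin and black). It lies 96 mm from dial_centre, so from above it meets index_mark when the two are lined up. The ring does not move while you work.
- slot0 (a point): Middle of a finger slot's floor, 71 mm from dial_centre, 28 mm above the bench, 60 degrees counter-clockwise (from above) of the index mark; turns with the collar. The slot is open at the top, 56 mm wide between flat parallel flanks, 54 mm long from hub to scale ring, 26 mm deep. A shut fingertip pushing sideways on a flank turns the collar.
- slot1 (a point): The same for the slot opposite the index mark.
- slot2 (a point): The same for the slot 60 degrees clockwise of the index mark.
- dial (a joint): Angle of the collar in rad, growing counter-clockwise seen from above; its zero is not the red line. It turns freely through more than a full turn either way against steady friction of about 0.2 N m (about 3 N at a slot) and stays where it is left.
- jig: The jig's fixed blue base plate, 290 x 385 mm, 12 mm thick. Origin under the collar's axis at bench height; the plate reaches 145 mm along its +x and -x, 145 mm along -y and 240 mm along +y, where the lock button is.
- lock_button_top (a point): Centre of the top face of the green lock button (34 mm across, in a yellow housing 50 mm across) on the jig's plate, 188 mm from dial_centre along the jig's +y, 34 mm above the bench. It is pressed straight down.
- lock_button (a joint): How far the button is pressed, in m: 0 up, 0.006 fully down at about 5 N, then a hard stop. It springs back up. It is a push button with no detent.
- big_nut: Loose steel hex nut, 36 mm across flats, 22 mm high, on the jig's plate about 90 mm from the button. Origin at the centre of its underside. To be left alone.
- screwdriver_grip (a point): Middle of the orange handle of a loose screwdriver 210 mm long, lying on the bench beside the jig. To be left alone.
- valve_cap: Loose stepped steel valve cap, 48 mm across, 82 mm high, standing on the bench beyond the jig. Origin at the centre of its underside. To be left alone.
- seat_ring: Loose brass seat ring, 64 mm across, 12 mm high, on the bench beside the jig, between it and the screwdriver. Origin at the centre of its underside. To be left alone.

How it is judged:
By the outcome, as a careful person would: the job done as asked, in the order asked, and still so for the second after the job is handed in, with the robot touching nothing.
It also fails if it takes over 54 s, if anything falls off the work surface, if the arm or the gripper's body presses on something with over 40 N, if the wrist force passes 120 N, or if a joint passes its speed limit or range.

ROBOT

A 6-joint arm with a two-finger parallel gripper is mounted at the origin on the work surface. World frame = base frame: x ahead of the robot, y to its left, z up, the work surface at z = 0. Lengths are in mm, angles in rad, forces in N, time in s.
With the tool pointing down it reaches from about 350 to 775 mm from the base axis. Payload 7.3 kg.
Tool frame: the origin (TCP) lies at the very end of the fingers, on their centre line; the grasp point (between the pads) lies 19 mm behind it; x points along the fingers, y is the direction in which the jaws open and shut, and the axes are right-handed (so a half turn about x gives the same grasp; the last joint's range is limited). The gripper opens to 92 mm and grips with 3 to 60 N. Pads are 19 mm wide; open, the fingers measure 130 mm over their backs; the gripper's body (75 mm by 190 mm) begins 47 mm behind the grasp point.
Start: joints at [1.061, 0.342, 1.524, -0, 1.275, -0.146], TCP at [186.796, 490.665, 226.741] pointing down, gripper open.
Joint ranges: [-2.53, 2.53], [-0.77, 2.02], [0.04, 2.7], [-1, 4.14], [0.28, 2.66], [-3.11, 3.11]. Speed limits (rad/s): [2.57, 2.57, 3.14, 3.14, 3.14, 3.14].

INTERFACE

Orientations are given as [roll, pitch, yaw] about the fixed x, y, z axes, in that order (R = Rz(yaw) Ry(pitch) Rx(roll)).
In Python, from plant import bot gives the robot as it stands.
- The arm moves only by the tool step_arm, never from a script. Its argument "targets" is a list that holds one entry, the list of rows, each a list of 4 numbers: the shift along the tool's x, y, z in m, then the turn about the tool's x in degrees. A call has exactly 5 rows; each row is the pose to reach, as a shift and turn from the pose measured when the call began, along the tool's axes at that moment; what a row does not reach only later rows make up. A row lasts 1/12 s, in which the tool goes at most 41.7 mm and 7.16 degrees, less where a joint would pass 70% of its speed; a pose out of reach is approached as far as the arm can. A call with a gripper value outside its range is refused whole. "jaw" is the closure, from 0 (fully open) to 1 (shut), set as the call begins (left out, the last holds). The fingers move at their own pace and stop on an object; the grip force is fixed at half the most. Time passes only in rows, so rows that repeat a pose let the fingers close, or fill a call up. It gives the time, the measured TCP pose, the force and the opening at its end, in the units of the state.
- bot.get_obs(): the state, without advancing time (a new reading comes with each control period).
- bot.capture(name): name is "scene" or "top"; returns a dict with "color" (384x512x3 uint8, red, green, blue), "depth" (384x512 float32, mm along the optical axis (not along the pixel's ray), 0 where there is no reading), "fov_y" (degrees; the focal length in pixels is half the picture's height over the tangent of half this angle, whatever the lens; pixels are square), "cx", "cy" (the principal point, pixels), "dist_coeffs" ([k1, k2, p1, p2, k3] as OpenCV has them; the pictures are not rectified), "rvec" (rotation vector, rad) and "tvec" (3), from world to camera coordinates, as OpenCV has them. Camera axes: x right, y down, z forward; pixel columns grow to the right and rows downward; lengths in mm; the calibration is good to about 2 mm. A picture is of the moment at which its call begins.
- bot.close_job(): hands the job in, once; it reports no verdict.
The state is a dict: "time": time; "joint_positions": joint angles; "dq": joint speeds; "tau": joint torques, N m; "tool_pos": TCP position; "tcp_rot": TCP orientation; "contact_force": force on the tool from outside, world axes, zero at the start; "moment": the same for the moment, N m; "grip_width": finger opening in mm.
Only numpy, scipy, OpenCV 4.12 (cv2) and the standard library are available. Lean on these libraries where they do the work, as an engineer would, in place of code of your own. Each camera call takes 0.05 s, during which the arm holds its last target. There are 200 camera calls.

## Working session

There is one attempt and no reset: what is moved stays moved. The work goes in short steps, Python scripts to look and compute and a tool call to move; the robot and the scene stay as the last step left them, time stands still between calls to the robot, and variables do not carry over. Pictures are saved under pics/ and viewed, about 8 in all and at most 12, crops included, and the job is handed in when it is done.

Besides the shell and the picture viewer there is one more tool, called after "Emit:" in YAML: its name, and indented under it one key for each argument. step_arm: Moves the arm, as the interface text tells. Its arguments: {"type":"object","properties":{"targets":{"type":"array","items":{"type":"array","items":{"type":"array","items":{"type":"number"}}}},"jaw":{"type":"number"}},"required":["targets"]}

```bash
mkdir -p pics; cat > h.py <<'E'
import numpy as np, cv2
from plant import bot
def cap(n,f):
    c=bot.capture(n); np.savez('last_'+n,**{k:np.array(v) for k,v in c.items()})
    cv2.imwrite('pics/'+f,c['color'][:,:,::-1]); return c
def load(n): return dict(np.load('last_'+n+'.npz'))
def K(c):
    f=c['color'].shape[0]/2/np.tan(np.radians(float(c['fov_y']))/2)
    return np.array([[f,0,float(c['cx'])],[0,f,float(c['cy'])],[0,0,1]])
def ray(c,u,v):
    p=cv2.undistortPoints(np.array([[[u,v]]],float),K(c),c['dist_coeffs'])[0,0]
    R=cv2.Rodrigues(np.array(c['rvec'],float))[0]; t=np.array(c['tvec'],float).ravel()
    return -R.T@t, R.T@np.array([p[0],p[1],1])
def atz(c,u,v,z):
    o,d=ray(c,u,v); return o+d*(z-o[2])/d[2]
def proj(c,P):
    return cv2.projectPoints(np.array(P,float).reshape(-1,3),np.array(c['rvec'],float),np.array(c['tvec'],float),K(c),c['dist_coeffs'])[0][:,0]
E
python3 - <<'E'
from h import *
a=cap('top','top1.png');b=cap('scene','scene1.png')
for c in(a,b): print(c['fov_y'],c['dist_coeffs'],ray(c,256,192))
print(bot.get_obs())
E
```

```text
51.98138363981362 [-0.02473235  0.          0.          0.          0.        ] (array([473.61118703, -12.28864926, 924.85087682]), array([ 0.10468325, -0.00793501, -0.99468262]))
55.6040048292124 [-0.02977989  0.          0.          0.          0.        ] (array([1159.25368676, -169.95211563,  479.03643809]), array([-0.80331341,  0.22368139, -0.55202486]))
{'time': 0.1, 'joint_positions': array([ 1.06099272e+00,  3.42636507e-01,  1.52494474e+00, -6.77217232e-06,
        1.27541819e+00, -1.45975654e-01]), 'dq': array([ 1.36818269e-03, -1.14839505e-03, -3.45317356e-03, -1.57939864e-03,
        4.64563542e-04,  7.21631832e-05]), 'tau': array([ 1.36507129e-03, -4.32002699e+01, -2.44693851e+01,  7.19034160e-02,
        5.25773806e-02, -6.02084015e-05]), 'tool_pos': array([186.60501954, 490.31038633, 226.1149408 ]), 'tcp_rot': array([-1.71216852,  1.56938953, -2.0759945 ]), 'contact_force': array([-0.15771462, -0.6067303 ,  0.02846773]), 'moment': array([-0.03190618, -0.04902798,  0.02645528]), 'grip_width': 91.64721265392174}
```

View pics/top1.png

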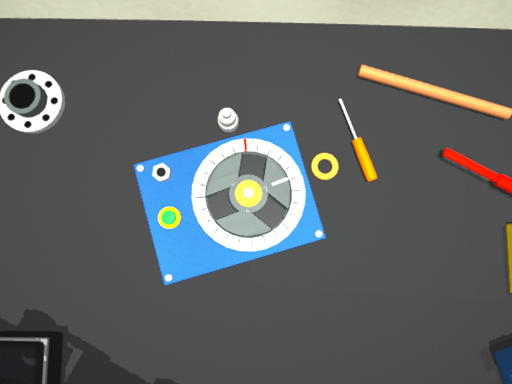

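View pics/scene1.png

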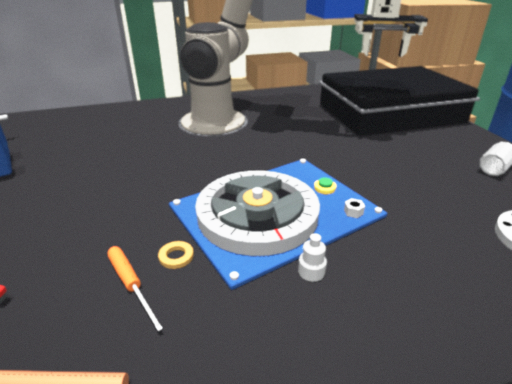

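The top view shows the collar at about (248,194), the red line at (245,145), the white mark's end near (289,180) and the green button at (169,217). I'll enlarge that area next.

```bash
python3 - <<'E'
from h import *
c=load('top')
im=c['color'][120:270,140:330,::-1]
cv2.imwrite('pics/crop1.png',cv2.resize(im,None,fx=4,fy=4,interpolation=cv2.INTER_CUBIC))
for n,u,v,z in [('ctr',248,193.5,74),('red in',245.5,151,46),('mark',289,180,54),('btn',169,217,34)]: print(n,atz(c,u,v,z).round(1))
E
```

```text
ctr [559.7  -1.8  74. ]
red in [659.4   5.6  46. ]
mark [593.2 -92.7  54. ]
btn [508.4 175.5  34. ]
```

View pics/crop1.png

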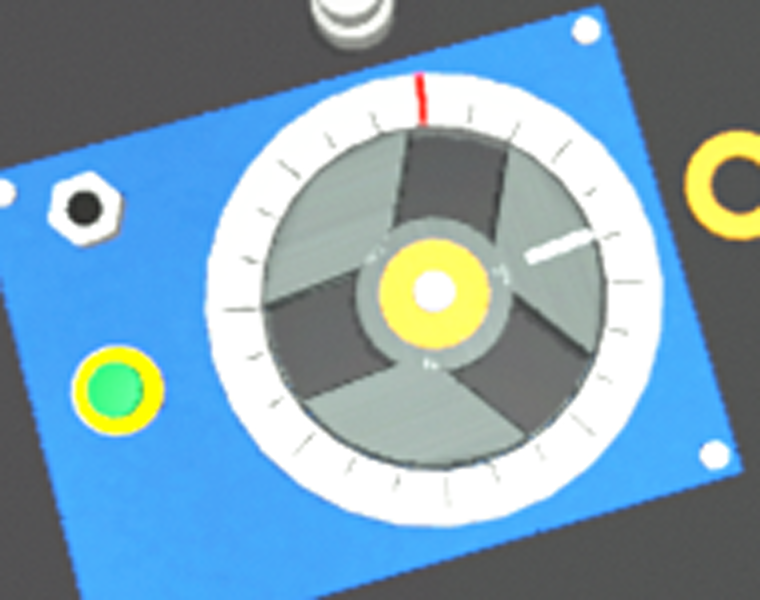

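The crop shows the spindle at (434,291), the red line from (424,125) to (420,75), the mark from (529,258) to (594,236) and the button at (116,390). The slots are at the top, lower left and lower right.

```bash
python3 - <<'E'
from h import *
from scipy.spatial.transform import Rotation as Ro
c=load('top')
P=lambda x,y,z: atz(c,140+(x+.5)/4-.5,120+(y+.5)/4-.5,z)
ctr=P(434,291,74);print('ctr',ctr)
# ring outer/inner edges extents
A=[P(x,y,46) for x,y in[(205,300),(663,300),(434,73),(434,526)]]
print('ringctr',(A[0]+A[1])/2,(A[2]+A[3])/2,np.linalg.norm(A[0]-A[1]),np.linalg.norm(A[2]-A[3]))
for n,p in dict(ri=P(424,125,46),ro=P(420,75,46),mi=P(529,258,54),mo=P(594,236,54),b=P(116,390,34)).items():
    d=(p-ctr)[:2]; print(n,p.round(1),np.hypot(*d).round(1),np.degrees(np.arctan2(d[1],d[0])).round(1))
o=bot.get_obs();R=Ro.from_euler('xyz',o['tcp_rot']).as_matrix();print(R.round(3))
E
```

```text
ctr [562.12729415  -1.99369907  74.        ]
ringctr [559.96918226  -2.16295917  46.        ] [562.36117731  -1.67534033  46.        ] 256.5552263271528 255.16879010222104
ri [659.7   5.3  46. ] 97.8 4.3
ro [688.6   8.   46. ] 126.9 4.5
mi [583.4 -54.4  54. ] 56.6 -68.0
mo [596.2 -90.7  54. ] 95.1 -69.0
b [508.1 176.3  34. ] 186.3 106.8
[[-0.001  0.356  0.935]
 [-0.001  0.935 -0.356]
 [-1.    -0.001 -0.   ]]
```

Emit:
step_arm:
  targets:
    - [[0, -0.018, 0.034, 0], [0, -0.036, 0.068, 0], [0, -0.054, 0.103, 0], [0, -0.072, 0.138, 0], [0, -0.09, 0.172, 0]]
  jaw: 1

```text
time: 0.52
tool_pos: [316.0, 343.4, 226.0]
tcp_rot: [-1.789, 1.569, -2.152]
contact_force: [1.0, 0.9, 0.5]
grip_width: 63.1
```

Emit:
step_arm:
  targets:
    - [[0, -0.018, 0.034, 0], [0, -0.036, 0.068, 0], [0, -0.054, 0.103, 0], [0, -0.072, 0.138, 0], [0, -0.09, 0.172, 0]]

```text
time: 0.93
tool_pos: [445.7, 196.4, 225.9]
tcp_rot: [-1.917, 1.569, -2.281]
contact_force: [1.9, 0.7, -1.1]
grip_width: 29.6
```

Emit:
step_arm:
  targets:
    - [[0, -0.018, 0.034, 0], [0, -0.036, 0.068, 0], [0, -0.054, 0.103, 0], [0, -0.072, 0.138, 0], [0, -0.09, 0.172, 0]]

```text
time: 1.35
tool_pos: [575.3, 49.3, 225.5]
tcp_rot: [-2.148, 1.568, -2.512]
contact_force: [0.8, 0.2, 0.1]
grip_width: 1.0
```

```bash
cat >> h.py <<'E'
from scipy.spatial.transform import Rotation as Ro
C=np.array([562,-2.])
def rel(ang,r,z,yaw,c=C):
    "move to polar (ang deg,r mm) about c, height z, tool-y at world angle yaw"
    o=bot.get_obs();R=Ro.from_euler('xyz',o['tcp_rot']).as_matrix()
    a=np.radians(ang);p=np.array([c[0]+r*np.cos(a),c[1]+r*np.sin(a),z])
    y0=np.degrees(np.arctan2(R[1,1],R[0,1]))
    return (R.T@(p-o['tool_pos'])/1000).round(4), -round((yaw-y0+180)%360-180,2)
def st():
    o=bot.get_obs();d=o['tool_pos'][:2]-C
    print('t',round(o['time'],2),'p',o['tool_pos'].round(1),'r',np.hypot(*d).round(1),'ang',np.degrees(np.arctan2(d[1],d[0])).round(1),'F',o['contact_force'].round(1),'w',round(o['grip_width'],1),'q',o['joint_positions'].round(2))
E
python3 -c "
from h import *
st();print(rel(-8.7,71,226,81.3))"
```

```text
t 1.35 p [575.3  49.3 225.5] r 53.0 ang 75.4 F [0.8 0.2 0.1] w 1.0 q [-0.05  0.44  1.37 -0.    1.33 -1.25]
(array([-0.0005, -0.0378,  0.0752]), np.float64(-12.14))
```

Emit:
step_arm:
  targets:
    - [[0, -0.012, 0.025, -4], [0, -0.025, 0.05, -8], [0, -0.038, 0.075, -12], [0.03, -0.038, 0.075, -12], [0.06, -0.038, 0.075, -12]]

```text
time: 1.77
tool_pos: [633.5, -14.8, 165.5]
tcp_rot: [-0.759, 1.568, -0.915]
contact_force: [-0.2, 0.4, -0.1]
grip_width: 0.4
```

```bash
python3 -c "
from h import *
st();print(rel(-8.7,71,90,81.3),rel(-8.7,71,36,81.3))
c=cap('scene','s2.png');cv2.imwrite('pics/s2c.png',cv2.resize(c['color'][100:280,150:400,::-1],None,fx=3,fy=3,interpolation=2))"
```

```text
t 1.77 p [633.5 -14.8 165.5] r 72.7 ang -10.2 F [-0.2  0.4 -0.1] w 0.4 q [-0.14  0.59  1.29 -0.    1.26 -1.56]
(array([ 0.0755,  0.002 , -0.0018]), np.float64(-0.26)) (array([ 0.1295,  0.0021, -0.0019]), np.float64(-0.26))
```

View pics/s2c.png

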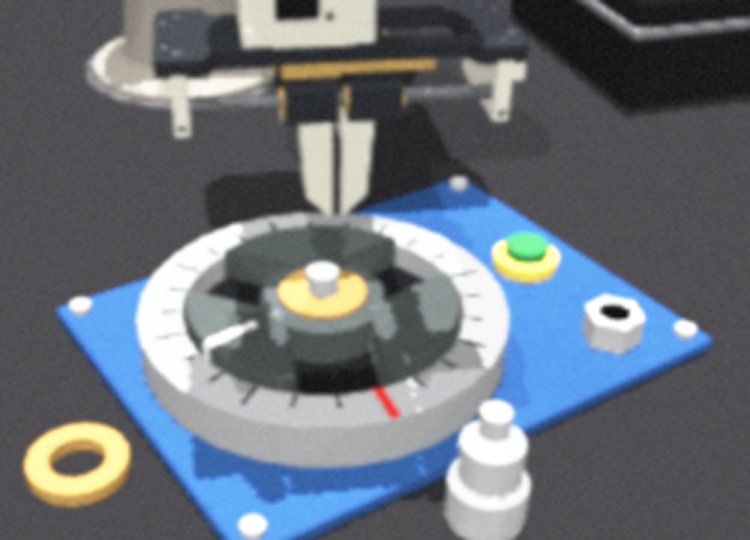

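The fingers are above slot0 and the jaws taper to a narrow tip. The screwdriver, nut and cap are clear. Going down into the slot.

Emit:
step_arm:
  targets:
    - [[0.03, 0.002, -0.002, 0], [0.06, 0.002, -0.002, 0], [0.085, 0.002, -0.002, 0], [0.11, 0.002, -0.002, 0], [0.129, 0.002, -0.002, 0]]

```text
time: 2.23
tool_pos: [624.9, -10.9, 27.2]
tcp_rot: [-3.011, 1.556, 3.116]
contact_force: [-20.4, 3.1, 219.3]
grip_width: 0.7
```

```bash
python3 -c "
from h import *
st()
for k in (5,10,15,20,25): print(rel(-8.7+k,71,36,81.3+k))"
```

```text
t 2.23 p [624.9 -10.9  27.2] r 63.5 ang -8.1 F [-20.4   3.1 219.3] w 0.7 q [-0.14  0.73  1.44 -0.    0.98 -1.55]
(array([-0.009 ,  0.0055,  0.0071]), np.float64(-5.21))
(array([-0.009 ,  0.0116,  0.0062]), np.float64(-10.21))
(array([-0.0089,  0.0177,  0.0049]), np.float64(-15.21))
(array([-0.0089,  0.0236,  0.003 ]), np.float64(-20.21))
(array([-0.0089,  0.0293,  0.0006]), np.float64(-25.21))
```

The tip overshot and hit the slot floor. The wrist reads 219 N, which is over the 120 N limit. I'll back off right away and move far more slowly from here.

Emit:
step_arm:
  targets:
    - [[-0.005, 0, 0.002, 0], [-0.01, 0, 0.004, 0], [-0.012, 0, 0.006, 0], [-0.012, 0, 0.006, 0], [-0.012, 0, 0.006, 0]]

```text
time: 2.65
tool_pos: [631.1, -11.8, 39.4]
tcp_rot: [-3.006, 1.556, 3.122]
contact_force: [0.7, -0.2, -0.4]
grip_width: 0.4
```

```bash
python3 -c "
from h import *
st()
for k in (5,10,15,20,25): print(rel(-8.7+k,71,38,81.3+k))"
```

```text
t 2.65 p [631.1 -11.8  39.4] r 69.8 ang -8.1 F [ 0.7 -0.2 -0.4] w 0.4 q [-0.14  0.73  1.41 -0.    1.02 -1.55]
(array([0.0013, 0.0054, 0.0009]), np.float64(-5.2))
(array([0.0013, 0.0116, 0.0001]), np.float64(-10.2))
(array([ 0.0013,  0.0176, -0.0013]), np.float64(-15.2))
(array([ 0.0014,  0.0235, -0.0032]), np.float64(-20.2))
(array([ 0.0014,  0.0292, -0.0056]), np.float64(-25.2))
```

Emit:
step_arm:
  targets:
    - [[0, 0.003, 0.0005, -2], [0, 0.0055, 0.0005, -5], [0.001, 0.0085, 0.0005, -7.5], [0.001, 0.0115, 0, -10], [0.001, 0.0115, 0, -10]]

```text
time: 3.07
tool_pos: [632.7, -0.1, 38.1]
tcp_rot: [3.106, 1.556, 3.128]
contact_force: [0.4, -0.1, 0.5]
grip_width: 0.5
```

```bash
python3 -c "
from h import *
st()
for k in (15,20,25,30): print(rel(-8.7+k,71,38,81.3+k))"
```

```text
t 3.07 p [ 6.327e+02 -1.000e-01  3.810e+01] r 70.8 ang 1.5 F [ 0.4 -0.1  0.5] w 0.5 q [-0.12  0.73  1.41 -0.    1.02 -1.71]
(array([ 0.0001,  0.0059, -0.    ]), np.float64(-5.09))
(array([ 0.0001,  0.012 , -0.0009]), np.float64(-10.09))
(array([ 0.0001,  0.0181, -0.0022]), np.float64(-15.09))
(array([ 0.0002,  0.024 , -0.0041]), np.float64(-20.09))
```

Emit:
step_arm:
  targets:
    - [[0, 0.004, 0, -3.5], [0, 0.009, -0.0005, -7.5], [0, 0.0135, -0.0012, -11], [0, 0.018, -0.0022, -15], [0, 0.018, -0.0022, -15]]

```text
time: 3.48
tool_pos: [629.9, 18.2, 38.1]
tcp_rot: [2.837, 1.556, 3.122]
contact_force: [0.5, 1.3, -0.4]
grip_width: 0.5
```

```bash
python3 -c "
from h import *
st()
for k in (35,40): print(rel(-8.7+k,71,38,81.3+k))
c=cap('top','t2.png');cv2.imwrite('pics/t2c.png',cv2.resize(c['color'][120:270,140:330,::-1],None,fx=4,fy=4,interpolation=2))"
```

```text
t 3.48 p [629.9  18.2  38.1] r 70.9 ang 16.6 F [ 0.5  1.3 -0.4] w 0.5 q [-0.09  0.73  1.42 -0.    1.01 -1.95]
(array([ 0.0001,  0.012 , -0.001 ]), np.float64(-10.01))
(array([ 0.0002,  0.0181, -0.0023]), np.float64(-15.01))
```

View pics/t2c.png

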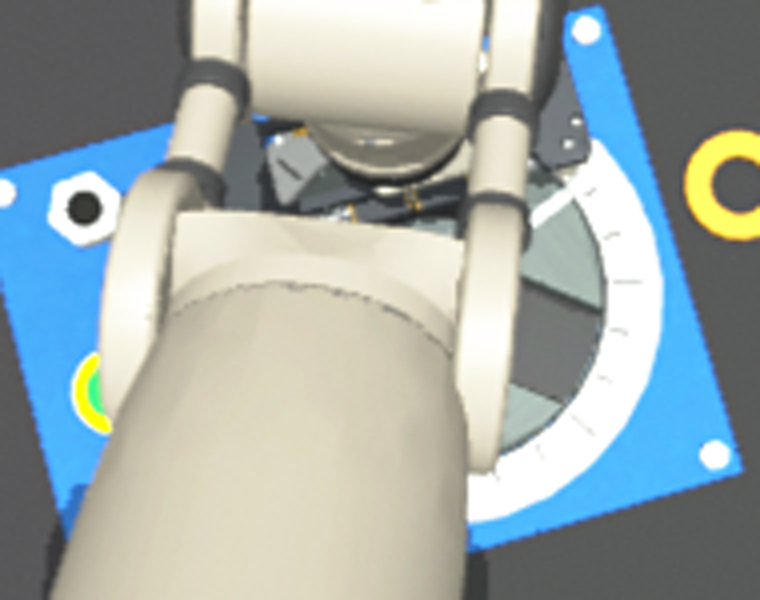

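The collar is turning: the mark now runs from (534,222) to about (582,190), which is roughly 15° of turn. The finger leads the slot by about 10°, so I'll push on.

Emit:
step_arm:
  targets:
    - [[0, 0.004, 0, -3.5], [0, 0.009, -0.0005, -7.5], [0, 0.0135, -0.0012, -11], [0, 0.018, -0.0023, -15], [0, 0.018, -0.0023, -15]]

```text
time: 3.95
tool_pos: [622.4, 34.9, 38.2]
tcp_rot: [2.566, 1.555, 3.109]
contact_force: [-0.7, -0.3, 0.3]
grip_width: 0.1
```

Emit:
step_arm:
  targets:
    - [[0, 0.004, 0, -3.5], [0, 0.009, -0.0005, -7.5], [0, 0.0135, -0.0012, -11], [0, 0.018, -0.0023, -15], [0, 0.018, -0.0023, -15]]

```text
time: 4.37
tool_pos: [610.8, 49.2, 38.3]
tcp_rot: [2.297, 1.554, 3.101]
contact_force: [0.1, 0.2, -0.9]
grip_width: 0.5
```

Emit:
step_arm:
  targets:
    - [[0, 0.004, 0, -3.5], [0, 0.009, -0.0005, -7.5], [0, 0.0135, -0.0012, -11], [0, 0.018, -0.0023, -15], [0, 0.018, -0.0023, -15]]

```text
time: 4.78
tool_pos: [596.1, 60.1, 38.8]
tcp_rot: [2.032, 1.554, 3.095]
contact_force: [0.3, -0.7, 0.1]
grip_width: 0.4
```

```bash
python3 -c "
from h import *
st()
for a in (68,71): print(rel(a,71,38,a+81.3+8.7))
c=cap('top','t3.png');cv2.imwrite('pics/t3c.png',cv2.resize(c['color'][120:270,140:330,::-1],None,fx=4,fy=4,interpolation=2))
c=cap('scene','s3.png');cv2.imwrite('pics/s3c.png',cv2.resize(c['color'][160:270,170:350,::-1],None,fx=4,fy=4,interpolation=2))"
```

```text
t 4.78 p [596.1  60.1  38.8] r 70.8 ang 61.2 F [ 0.3 -0.7  0.1] w 0.4 q [-0.03  0.68  1.51  0.    0.96 -2.66]
(array([ 0.001 ,  0.0084, -0.0004]), np.float64(-7.11))
(array([ 0.001 ,  0.0121, -0.0009]), np.float64(-10.11))
```

View pics/s3c.png

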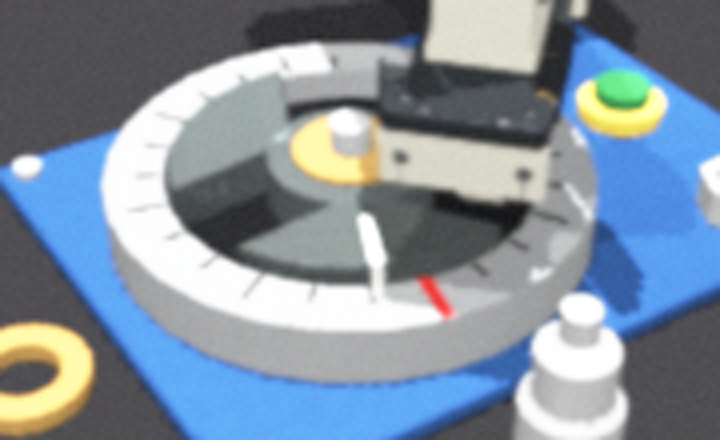

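The mark runs from (366,216) to its top edge at about (377,264) and is short of the red line, whose inner end is at (424,279).

```bash
cat >> h.py <<'E'
def angs(n,x0,y0,s,pts,c0=C):
    c=load(n)
    for nm,x,y,z in pts:
        p=atz(c,x0+(x+.5)/s-.5,y0+(y+.5)/s-.5,z);d=p[:2]-c0
        print(nm,p.round(1),np.hypot(*d).round(1),np.degrees(np.arctan2(d[1],d[0])).round(1))
E
python3 -c "
from h import *
angs('scene',170,160,4,[('mi',366,216,54),('mo',377,264,54),('ri',424,279,46),('ro',449,315,46),('sp',350,121,74)])"
```

```text
mi [616.6  -8.7  54. ] 55.0 -6.9
mo [653.5 -14.1  54. ] 92.3 -7.6
ri [660.6   6.7  46. ] 99.0 5.0
ro [687.9   9.6  46. ] 126.4 5.2
sp [562.9  -1.5  74. ] 1.0 27.4
```

Emit:
step_arm:
  targets:
    - [[0, 0.003, 0, -2.5], [0, 0.006, -0.0002, -4.5], [0, 0.0085, -0.0005, -7], [0, 0.011, -0.0008, -9], [0, 0.011, -0.0008, -9]]

```text
time: 5.3
tool_pos: [586.6, 64.4, 39.0]
tcp_rot: [1.882, 1.555, 3.096]
contact_force: [1.3, -0.9, 0.7]
grip_width: 0.4
```

```bash
python3 -c "
from h import *
st()
c=cap('scene','s4.png');cv2.imwrite('pics/s4c.png',cv2.resize(c['color'][195:255,230:320,::-1],None,fx=8,fy=8,interpolation=2))"
```

```text
t 5.3 p [586.6  64.4  39. ] r 70.8 ang 69.7 F [ 1.3 -0.9  0.7] w 0.4 q [-0.02  0.67  1.54  0.    0.95 -2.81]
```

View pics/s4c.png

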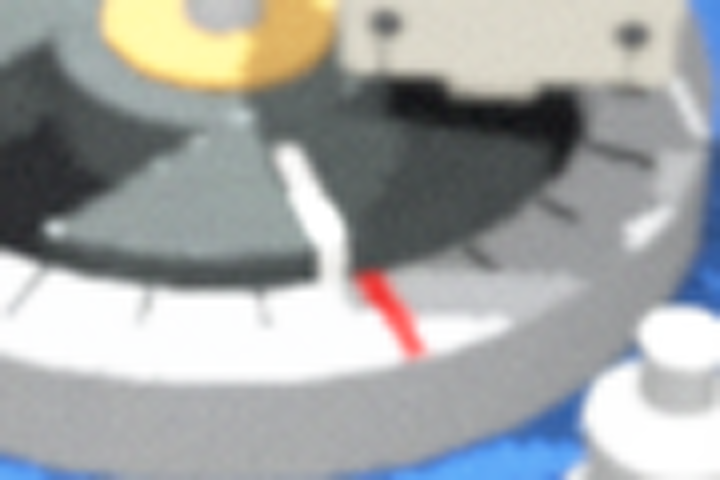

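The mark now runs from (288,148) to about (332,240), just short of the red line, which goes from (370,273) to (416,352).

```bash
python3 -c "
from h import *
angs('scene',230,195,8,[('mi',288,148,54),('mo',332,240,54),('ri',370,273,46),('ro',416,352,46)])
for a in (71.5,72,73): print(a,rel(a,71,38,a+90))"
```

```text
mi [6.172e+02 2.000e-01 5.400e+01] 55.3 2.2
mo [ 6.541e+02 -4.000e-01  5.400e+01] 92.2 1.0
ri [658.8   7.6  46. ] 97.3 5.7
ro [688.2   8.8  46. ] 126.7 4.9
71.5 (array([0.001 , 0.0023, 0.0002]), np.float64(-2.0))
72 (array([0.001 , 0.0029, 0.0002]), np.float64(-2.5))
73 (array([0.001 , 0.0041, 0.0001]), np.float64(-3.5))
```

Emit:
step_arm:
  targets:
    - [[0, 0.001, 0, -1], [0, 0.002, 0, -2], [0, 0.003, 0, -3], [0, 0.004, 0, -3], [0, 0.004, 0, -3]]

```text
time: 5.77
tool_pos: [582.7, 65.7, 39.1]
tcp_rot: [1.844, 1.554, 3.109]
contact_force: [2.5, -1.4, 1.0]
grip_width: 0.3
```

Emit:
step_arm:
  targets:
    - [[0, -0.003, 0, 0], [0, -0.006, 0, 0], [-0.015, -0.006, 0, 0], [-0.035, -0.006, 0, 0], [-0.06, -0.006, 0, 0]]

```text
time: 6.18
tool_pos: [588.0, 63.8, 97.8]
tcp_rot: [1.839, 1.549, 3.104]
contact_force: [-0.1, -0.4, 0.1]
grip_width: 0.6
```

```bash
python3 -c "
from h import *
st()
o=bot.get_obs();R=Ro.from_euler('xyz',o['tcp_rot']).as_matrix();print(R.T@(np.array([508,176,110])-o['tool_pos']))
c=cap('scene','s5.png');cv2.imwrite('pics/s5c.png',cv2.resize(c['color'][195:255,230:320,::-1],None,fx=8,fy=8,interpolation=2))"
```

```text
t 6.18 p [588.   63.8  97.8] r 70.8 ang 68.4 F [-0.1 -0.4  0.1] w 0.6 q [-0.02  0.6   1.48  0.    1.08 -2.86]
[-10.34424543 110.32197222  82.772644  ]
```

View pics/s5c.png

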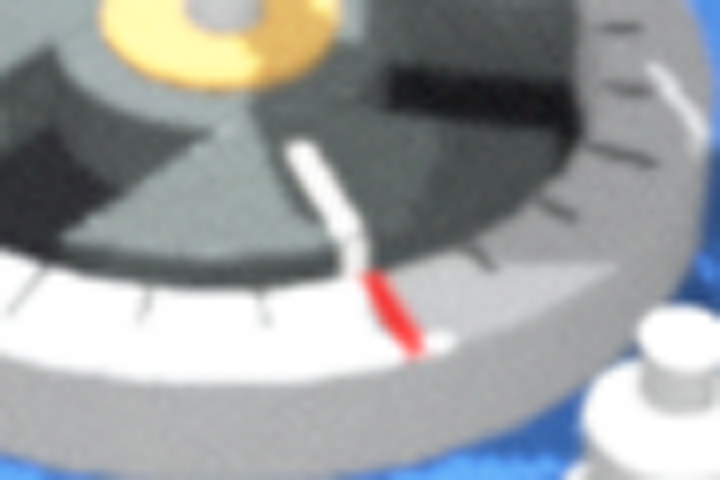

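The mark now runs from (299,148) to (351,237), and the foot of its rim part touches the red line. Next I'll move over the button, which clears the top view.

Emit:
step_arm:
  targets:
    - [[-0.02, 0.022, 0.017, 0], [-0.02, 0.05, 0.037, 0], [-0.02, 0.08, 0.06, 0], [-0.02, 0.1, 0.076, 0], [-0.02, 0.11, 0.083, 0]]

```text
time: 6.65
tool_pos: [509.4, 178.5, 124.9]
tcp_rot: [1.799, 1.557, 3.066]
contact_force: [0.9, -0.0, -0.7]
grip_width: 0.4
```

```bash
python3 -c "
from h import *
angs('scene',230,195,8,[('mi',299,148,54),('mo',351,237,54),('ri',370,273,46),('ro',416,352,46)])
st()
c=cap('top','t5.png');cv2.imwrite('pics/t5c.png',cv2.resize(c['color'][130:210,200:300,::-1],None,fx=7,fy=7,interpolation=2))"
```

```text
mi [618.    2.7  54. ] 56.2 4.8
mo [654.3   4.2  54. ] 92.5 3.9
ri [658.8   7.6  46. ] 97.3 5.7
ro [688.2   8.8  46. ] 126.7 4.9
t 6.65 p [509.4 178.5 124.9] r 188.0 ang 106.2 F [ 0.9 -0.  -0.7] w 0.4 q [ 0.19  0.48  1.62  0.    1.06 -2.65]
```

View pics/t5c.png

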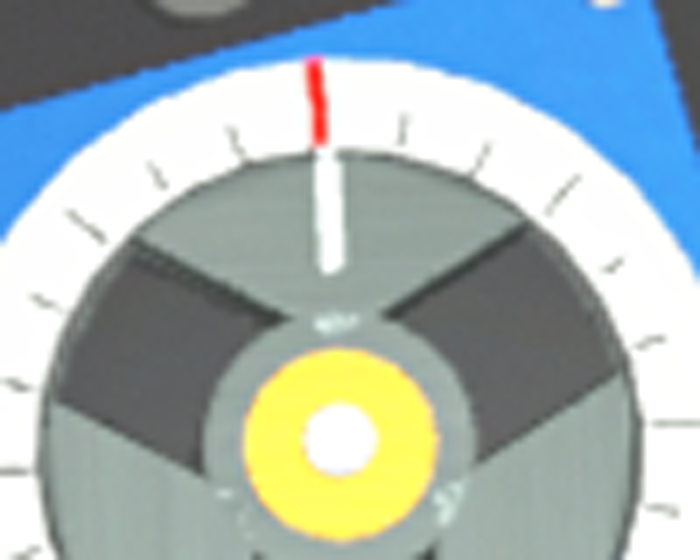

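The top crop shows the mark from (332,270) to (328,155) and the red line from (321,145) to (314,60). It's off by a fraction of a line width to about one.

```bash
python3 -c "
from h import *
c=load('top')
col=c['color'].astype(int)
r,g,b=col[...,0],col[...,1],col[...,2]
def an(mask,z,w):
    ys,xs=np.nonzero(mask); W=w[ys,xs].astype(float)
    P=np.array([atz(c,x,y,z)[:2] for x,y in zip(xs,ys)])
    m=(P*W[:,None]).sum(0)/W.sum(); d=m-C; print(len(xs),m.round(1),np.hypot(*d).round(1),np.degrees(np.arctan2(d[1],d[0])).round(2))
red=np.clip(r-g,0,255);m=np.zeros_like(r,bool);m[136:152,238:255]=1
an(m&(red>40),46,red)
wm=np.zeros_like(m);wm[154:168,240:254]=1
wh=np.clip(col.mean(2)-165,0,None); an(wm&(wh>8),54,wh)
print(col.mean(2)[160,240:256])
"
```

```text
39 [675.7   7.4] 114.1 4.71
61 [636.1   2.6] 74.3 3.54
[159.66666667 158.33333333 158.         156.33333333 159.33333333
 231.66666667 255.         255.         249.33333333 164.
 155.66666667 156.33333333 156.66666667 158.33333333 156.
 157.        ]
```

Both cameras put the mark about 1° short (1.2° and 0.9°), so I'll go back for one gentle nudge.

Emit:
step_arm:
  targets:
    - [[0, -0.025, -0.019, 0], [0, -0.055, -0.042, 0], [0, -0.085, -0.064, 0], [0, -0.105, -0.08, 0], [0, -0.11, -0.083, 0]]

```text
time: 7.12
tool_pos: [591.9, 62.0, 123.1]
tcp_rot: [1.902, 1.558, -3.117]
contact_force: [0.3, 0.3, 0.3]
grip_width: 0.7
```

```bash
python3 -c "
from h import *
st()
for a,z in ((66,100),(66,40)): print(a,rel(a,71,z,157))"
```

```text
t 7.12 p [591.9  62.  123.1] r 70.6 ang 65.0 F [0.3 0.3 0.3] w 0.7 q [-0.02  0.57  1.45 -0.    1.13 -2.86]
66 (array([0.0231, 0.0009, 0.0006]), np.float64(5.4))
66 (array([0.0831, 0.0002, 0.0009]), np.float64(5.4))
```

Emit:
step_arm:
  targets:
    - [[0.01, 0, 0, 0], [0.022, 0, 0, 0], [0.034, 0, 0, 0], [0.043, 0, 0, 0], [0.048, 0, 0, 0]]

```text
time: 7.53
tool_pos: [590.0, 62.4, 73.1]
tcp_rot: [1.888, 1.555, -3.131]
contact_force: [0.2, 0.1, 0.8]
grip_width: 0.9
```

Emit:
step_arm:
  targets:
    - [[0.008, 0, 0, 0], [0.017, 0, 0, 0], [0.026, 0, 0, 0], [0.032, 0, 0, 0], [0.034, 0, 0, 0]]

```text
time: 7.95
tool_pos: [588.8, 62.5, 37.8]
tcp_rot: [1.885, 1.553, -3.134]
contact_force: [0.5, -0.1, -0.0]
grip_width: 0.4
```

```bash
python3 -c "
from h import *
st()
for a in (71,74.2): print(a,rel(a,71,39,163))"
```

```text
t 7.95 p [588.8  62.5  37.8] r 69.8 ang 67.5 F [ 0.5 -0.1 -0. ] w 0.4 q [-0.02  0.67  1.54 -0.    0.95 -2.86]
71 (array([-0.0011,  0.0043,  0.0014]), np.float64(-0.57))
74.2 (array([-0.0011,  0.0083,  0.0014]), np.float64(-0.57))
```

Emit:
step_arm:
  targets:
    - [[0, 0.003, 0.001, 0], [-0.001, 0.0055, 0.001, -0.5], [-0.001, 0.007, 0.001, -0.5], [-0.001, 0.008, 0.001, -0.5], [-0.001, 0.0083, 0.001, -0.5]]

```text
time: 8.37
tool_pos: [582.1, 65.8, 39.9]
tcp_rot: [1.895, 1.556, -3.115]
contact_force: [2.9, -1.4, 1.6]
grip_width: 0.5
```

```bash
python3 -c "
from h import *
st()"
```

```text
t 8.37 p [582.1  65.8  39.9] r 70.7 ang 73.5 F [ 2.9 -1.4  1.6] w 0.5 q [-0.02  0.66  1.56 -0.    0.94 -2.86]
```

Emit:
step_arm:
  targets:
    - [[0, -0.003, 0, 0], [0, -0.006, 0, 0], [-0.02, -0.006, 0, 0], [-0.05, -0.006, 0, 0], [-0.08, -0.006, 0, 0]]

```text
time: 8.78
tool_pos: [588.2, 64.1, 119.7]
tcp_rot: [1.88, 1.553, -3.131]
contact_force: [0.7, -0.0, 0.3]
grip_width: 0.7
```

Emit:
step_arm:
  targets:
    - [[0, 0.022, 0.017, 0], [0, 0.05, 0.037, 0], [0, 0.08, 0.06, 0], [0, 0.1, 0.076, 0], [0, 0.11, 0.083, 0]]

```text
time: 9.2
tool_pos: [505.3, 178.0, 121.2]
tcp_rot: [1.852, 1.551, 3.127]
contact_force: [-0.0, -0.3, -0.2]
grip_width: 0.4
```

```bash
cat >> h.py <<'E'
def mark():
    c=cap('top','t_%d.png'%(bot.get_obs()['time']*100))
    col=c['color'].astype(int); r,g=col[...,0],col[...,1]
    def an(box,w,th,z):
        m=np.zeros_like(r,bool);m[box]=1;ys,xs=np.nonzero(m&(w>th));W=w[ys,xs].astype(float)
        P=np.array([atz(c,x,y,z)[:2] for x,y in zip(xs,ys)]);p=(P*W[:,None]).sum(0)/W.sum();d=p-C
        print(len(xs),p.round(1),np.hypot(*d).round(1),np.degrees(np.arctan2(d[1],d[0])).round(2))
    an(np.s_[136:152,238:255],np.clip(r-g,0,255),40,46)
    an(np.s_[154:168,240:254],np.clip(col.mean(2)-165,0,None),8,54)
E
python3 -c "
from h import *
st();mark()
o=bot.get_obs();R=Ro.from_euler('xyz',o['tcp_rot']).as_matrix();
b=np.array([508,177.5]);print(R.T@(np.array([*b,60])-o['tool_pos']))
c=cap('scene','s6.png');cv2.imwrite('pics/s6c.png',cv2.resize(c['color'][130:255,220:380,::-1],None,fx=5,fy=4.8,interpolation=2))"
```

```text
t 9.2 p [505.3 178.  121.2] r 188.7 ang 107.5 F [-0.  -0.3 -0.2] w 0.4 q [ 0.19  0.48  1.63  0.    1.06 -2.65]
39 [675.7   7.4] 114.1 4.7
59 [636.1   2.8] 74.2 3.73
[61.12639872 -4.3766008   0.26007569]
```

View pics/s6c.png

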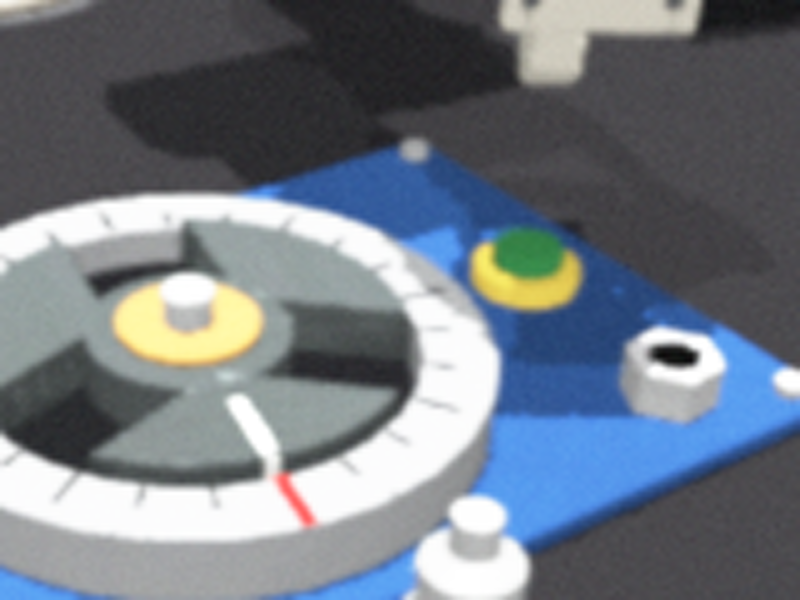

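The view shows the mark meeting the red line, but by measurement it is still about 0.9° short because the last nudge only reached 73.5°. One more small nudge.

Emit:
step_arm:
  targets:
    - [[0, -0.025, -0.019, 0], [0, -0.055, -0.042, 0], [0, -0.085, -0.064, 0], [0, -0.107, -0.08, 0], [0, -0.114, -0.083, 0]]

```text
time: 9.72
tool_pos: [594.5, 58.8, 119.4]
tcp_rot: [1.978, 1.554, -3.034]
contact_force: [0.4, -0.6, -0.4]
grip_width: 0.1
```

Emit:
step_arm:
  targets:
    - [[0.01, 0, 0, 0], [0.022, 0, 0, 0], [0.034, 0, 0, 0], [0.043, 0, 0, 0], [0.047, 0, 0, 0]]

```text
time: 10.13
tool_pos: [592.4, 58.9, 70.3]
tcp_rot: [1.953, 1.551, -3.059]
contact_force: [-0.1, 0.4, 0.2]
grip_width: 0.3
```

Emit:
step_arm:
  targets:
    - [[0.008, 0, 0, 0], [0.016, 0, 0, 0], [0.024, 0, 0, 0], [0.03, 0, 0, 0], [0.031, 0, 0, 0]]

```text
time: 10.55
tool_pos: [591.0, 58.9, 37.9]
tcp_rot: [1.945, 1.548, -3.067]
contact_force: [-0.8, 0.1, 0.2]
grip_width: -0.1
```

```bash
python3 -c "
from h import *
st()
for a in (73.5,74.5,75): print(a,rel(a,70.7,39,163))"
```

```text
t 10.55 p [591.   58.9  37.9] r 67.5 ang 64.5 F [-0.8  0.1  0.2] w -0.1 q [-0.03  0.68  1.52 -0.    0.96 -2.87]
73.5 (array([-0.0009,  0.0106,  0.0039]), np.float64(-0.16))
74.5 (array([-0.0008,  0.0118,  0.0039]), np.float64(-0.16))
75 (array([-0.0008,  0.0124,  0.0038]), np.float64(-0.16))
```

Emit:
step_arm:
  targets:
    - [[0, 0.003, 0.002, 0], [-0.001, 0.007, 0.0038, 0], [-0.001, 0.0105, 0.0038, 0], [-0.001, 0.012, 0.0038, 0], [-0.001, 0.0128, 0.0038, 0]]

```text
time: 10.97
tool_pos: [580.7, 66.4, 40.0]
tcp_rot: [1.966, 1.551, -3.045]
contact_force: [2.9, -0.6, 0.2]
grip_width: 0.6
```

```bash
python3 -c "
from h import *
st()"
```

```text
t 10.97 p [580.7  66.4  40. ] r 70.9 ang 74.7 F [ 2.9 -0.6  0.2] w 0.6 q [-0.02  0.66  1.56 -0.    0.95 -2.86]
```

Emit:
step_arm:
  targets:
    - [[0, -0.003, 0, 0], [0, -0.006, 0, 0], [-0.02, -0.006, 0, 0], [-0.05, -0.006, 0, 0], [-0.08, -0.006, 0, 0]]

```text
time: 11.38
tool_pos: [587.2, 64.7, 119.8]
tcp_rot: [1.945, 1.548, -3.067]
contact_force: [0.4, 0.0, 0.2]
grip_width: 0.3
```

Emit:
step_arm:
  targets:
    - [[0, 0.022, 0.017, 0], [0, 0.05, 0.037, 0], [0, 0.08, 0.06, 0], [0, 0.1, 0.076, 0], [0, 0.11, 0.083, 0]]

```text
time: 11.8
tool_pos: [504.7, 178.7, 121.6]
tcp_rot: [1.921, 1.546, -3.089]
contact_force: [-0.8, -0.1, 0.5]
grip_width: 0.7
```

```bash
python3 -c "
from h import *
st();mark()
o=bot.get_obs();R=Ro.from_euler('xyz',o['tcp_rot']).as_matrix();
b=np.array([508,177.5]);print(R.T@(np.array([*b,60])-o['tool_pos']))"
```

```text
t 11.8 p [504.7 178.7 121.6] r 189.6 ang 107.6 F [-0.8 -0.1  0.5] w 0.7 q [ 0.2   0.48  1.62  0.    1.06 -2.65]
39 [675.7   7.4] 114.1 4.7
63 [636.    4.1] 74.3 4.7
[ 6.14903747e+01 -5.49430757e+00 -2.29585837e-02]
```

The mark measures 4.70° against 4.70° for the red line, so it is lined up. Now I'll approach the button slowly.

Emit:
step_arm:
  targets:
    - [[0.013, -0.003, 0, 0], [0.028, -0.0055, 0, 0], [0.043, -0.0055, 0, 0], [0.055, -0.0055, 0, 0], [0.06, -0.0055, 0, 0]]

```text
time: 12.27
tool_pos: [508.0, 176.3, 59.7]
tcp_rot: [1.938, 1.544, -3.072]
contact_force: [0.1, -0.5, 0.1]
grip_width: 0.6
```

```bash
python3 -c "
from h import *
st()
o=bot.get_obs();R=Ro.from_euler('xyz',o['tcp_rot']).as_matrix();
b=np.array([508,177.5])
for z in (38,28): print(R.T@(np.array([*b,z])-o['tool_pos']))"
```

```text
t 12.27 p [508.  176.3  59.7] r 186.3 ang 106.8 F [ 0.1 -0.5  0.1] w 0.6 q [ 0.19  0.57  1.67  0.    0.93 -2.66]
[21.70954185 -0.20942642  1.3432475 ]
[31.70585439 -0.4628438   1.44079284]
```

Emit:
step_arm:
  targets:
    - [[0.006, 0, 0.001, 0], [0.012, 0, 0.001, 0], [0.018, 0, 0.001, 0], [0.021, 0, 0.001, 0], [0.022, 0, 0.001, 0]]

```text
time: 12.68
tool_pos: [507.6, 177.1, 37.3]
tcp_rot: [1.941, 1.543, -3.069]
contact_force: [-0.4, -0.0, -1.0]
grip_width: 0.4
```

Emit:
step_arm:
  targets:
    - [[0.002, 0, 0, 0], [0.004, 0, 0, 0], [0.006, 0, 0, 0], [0.007, 0, 0, 0], [0.007, 0, 0, 0]]

```text
time: 13.1
tool_pos: [507.8, 177.2, 30.6]
tcp_rot: [1.937, 1.544, -3.073]
contact_force: [0.9, -0.8, 3.9]
grip_width: 0.5
```

```bash
python3 -c "
from h import *
st()"
```

```text
t 13.1 p [507.8 177.2  30.6] r 187.2 ang 106.8 F [ 0.9 -0.8  3.9] w 0.5 q [ 0.19  0.61  1.7   0.    0.86 -2.66]
```

Pressing works: 3.9 N at z = 30.6 mm. Now slowly to the hard stop.

Emit:
step_arm:
  targets:
    - [[0.001, 0, 0, 0], [0.002, 0, 0, 0], [0.003, 0, 0, 0], [0.0035, 0, 0, 0], [0.0035, 0, 0, 0]]

```text
time: 13.52
tool_pos: [507.9, 177.2, 28.1]
tcp_rot: [1.936, 1.545, -3.073]
contact_force: [-3.1, -1.5, 13.0]
grip_width: 0.2
```

13 N at z = 28.1 mm is the hard stop: 6 mm down, well above the spring's 5 N. Letting go and lifting clear.

Emit:
step_arm:
  targets:
    - [[-0.006, 0, 0, 0], [-0.015, 0, 0, 0], [-0.03, 0, 0, 0], [-0.05, 0, 0, 0], [-0.06, 0, 0, 0]]

```text
time: 13.93
tool_pos: [510.1, 177.5, 90.0]
tcp_rot: [1.924, 1.547, -3.085]
contact_force: [1.0, -0.6, -0.6]
grip_width: 0.8
```

Emit:
step_arm:
  targets:
    - [[-0.02, 0, 0, 0], [-0.04, 0, 0, 0], [-0.05, 0, 0, 0], [-0.05, 0, 0, 0], [-0.05, 0, 0, 0]]

```text
time: 14.35
tool_pos: [511.2, 177.6, 139.7]
tcp_rot: [1.921, 1.547, -3.088]
contact_force: [-0.2, 0.3, -0.1]
grip_width: 0.4
```

```bash
python3 -c "
from h import *
st();mark()
c=cap('scene','s7.png');cv2.imwrite('pics/s7b.png',cv2.resize(c['color'][100:340,100:400,::-1],None,fx=2.5,fy=2.5,interpolation=2))"
```

```text
t 14.35 p [511.2 177.6 139.7] r 186.6 ang 105.8 F [-0.2  0.3 -0.1] w 0.4 q [ 0.19  0.47  1.58  0.    1.11 -2.66]
39 [675.7   7.4] 114.1 4.7
63 [636.    4.1] 74.3 4.7
```

View pics/s7b.png

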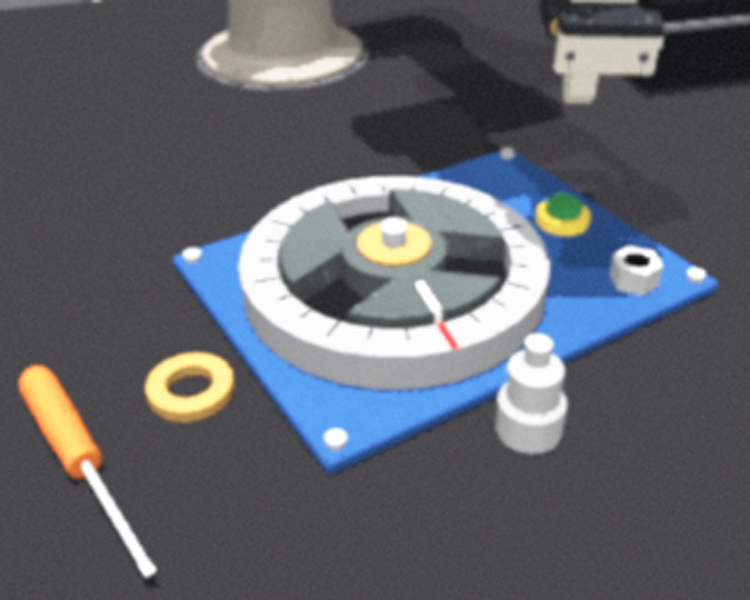

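The mark (420,285)–(440,318) runs straight into the red line (440,325)–(455,347). The button at (563,207) is up again, the loose parts lie where they were, and the arm is clear.

```bash
python3 -c "
from plant import bot
print(bot.close_job())"
```

```text
the job is handed in; nothing more can be done
None
```

The collar is set and the button was pressed, but I broke the wrist-force limit once, so the attempt may be judged failed. On the first move down into the slot I went too fast and overshot by about 9 mm. The fingertip hit the slot floor, and the wrist read about 219 N against the 120 N limit. I backed off at once and moved gently from then on.

- **Collar:** I pushed it about 73° counter-clockwise through slot0 with the shut fingertip, with two small corrections at the end. In the last top view the mark and the red line both measure 4.7°, before and after the button press. The scene camera also shows them in line.
- **Button:** I pressed it only after the mark was lined up. At 28.1 mm above the bench, 6 mm down, the force was 13 N. That is above the 5 N spring, so it was on its stop. I then let go, and it sprang back up.
- **At hand-in:** the nut, screwdriver, valve cap and seat ring looked undisturbed, and the arm was clear of everything. About 14.4 s of the 54 s had been used.

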